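# Lock a flashlight's focus ring in the marking nest

## Robot

A 6-joint arm with a two-finger parallel gripper is mounted at the origin on the work surface. World frame = base frame: x ahead of the robot, y to its left, z up, the work surface at z = 0. Lengths are in m, angles in rad, forces in N, time in s.
With the tool pointing down it reaches from about 0.25 to 0.725 m from the base axis. Payload 4 kg.
Tool frame: the origin (TCP) lies between the finger pads; the fingertips stand 8 mm ahead of it and the grasp point (between the pads) lies 11 mm behind it; z points along the fingers, y is the direction in which the jaws open and shut (so a half turn about z gives the same grasp; the last joint's range is limited). The gripper opens to 85 mm and grips with 20 to 120 N. Pads are 22 mm wide; open, the fingers measure 114 mm over their backs; the gripper's body (76 mm by 85 mm) begins 54 mm behind the grasp point. The pads swing forward as they close: fully open they stand 13 mm farther back than shut.
Start: joints at [1.31, 0.241, 0.005, 1.335, 0, 1.571], TCP at [0.129, 0.483, 0.239] pointing down, gripper open.
Joint ranges: [-2.72, 2.72], [-1.05, 1.87], [-1.09, 1.28], [-1.99, 2.15], [-1.42, 1.44], [-3.14, 3.14]. Speed limits (rad/s): [2.79, 2.79, 3.14, 3.14, 3.14, 3.14].

## Interface

Orientations are given as a unit quaternion [x, y, z, w].
In Python, from workcell import * gives the robot as it stands.
- The arm moves only by the tool send_rows, never from a script. Its argument "increments" is a list that holds one entry, the list of rows, each a list of 6 numbers: the shift along the tool's x, y, z in units of 50 mm (1.0 is 50 mm), then the turn, a rotation vector about the tool's x, y, z in units of 10 degrees (1.0 is 10 degrees). In form: [[[x, y, z, ax, ay, az], ...]]. A call has 1 to 8 rows; each row shifts and turns the commanded pose from where the row before left it, along the tool's axes as they then stand; what a row does not reach is not made up. A row lasts 1/8 s, in which the tool goes at most 62.5 mm and 10.7 degrees, less where a joint would pass 70% of its speed; a pose out of reach is approached as far as the arm can. A call with a number of a shift or a turn outside -1 to 1 is refused whole. A call with a gripper value outside its range is refused whole. "grip" is the closure, from 0 (fully open) to 1 (shut), set as the call begins (left out, the last holds). The fingers move at their own pace and stop on an object; the grip force is fixed at half the most. Time passes only in rows, so rows that do not move let the fingers close. It gives the time, the measured TCP pose, the force and the opening at its end, in the units of the state.
- get_obs(): the state, without advancing time (a new reading comes with each control period).
- camera(name): name is "scene" or "side" or "wrist"; returns a dict with "color" (384x512x3 uint8, red, green, blue), "z_map" (384x512 float32, m along the optical axis (not along the pixel's ray), 0 where there is no reading), "intrinsics" (3x3 intrinsics, pixels), "pose" (4x4, takes a point from camera to world coordinates); the wrist camera has in their place "mount" (4x4, takes a point from camera to tool coordinates, whose origin is the TCP and whose axes are the flange's). Camera axes: x right, y down, z forward; pixel columns grow to the right and rows downward; lengths in m; the calibration is good to about 2 mm. A picture is of the moment at which its call begins: read the wrist's pose just before it.
- job_done(): hands the job in, once; it reports no verdict.
The state is a dict: "clock": time; "joint_pos": joint angles; "joint_vel": joint speeds; "tau": joint torques, N m; "eef_pos": TCP position; "tool_rot": TCP orientation; "ft_force": force on the tool from outside, world axes, zero at the start; "ft_torque": the same for the moment, N m; "grip_width": finger opening in m.
Only numpy, scipy, OpenCV 4.12 (cv2) and the standard library are available. Lean on these libraries where they do the work, as an engineer would, in place of code of your own. Each camera call takes 0.05 s, during which the arm holds its last target.

## Task

Take the dark flashlight by its orange knurled lock ring and stand it in the round blue spring nest, its white index line at the nest's white line. Press it down on the sprung rubber pad so that the barrel cannot turn, without bottoming the pad, and meanwhile turn the ring clockwise (seen from above) until it takes up the steel collar beneath it and has drawn the collar round by about 5 degrees (never more than 9): that locks the focus. Then let go, leave the flashlight standing locked and lined up in the nest, and leave the other things on the bed where they are.

Things in the scene. Friction and masses are not known exactly. Their poses are not given: they have to be found in the camera images.
- ring_mid (a point): Centre of the orange knurled lock ring (diameter 46 mm, 22 mm tall, axis upright): grasp here. It is 88 mm above the flashlight's underside; a 31 mm tail tube stands 29 mm above its top, below it all is 42 mm wide down to 46 mm above the underside. It turns with 0.03 N m drag. An unknown clockwise turn (0.4 to 0.9 rad, seen from above) takes up the collar; anticlockwise adds to it.
- barrel_foot (a point): Centre of the upright flashlight's underside (lens end down, 128 mm tall, about 0.35 kg). The lens head is 60 mm in diameter, 32 mm tall, on four small feet on a 52 mm circle. x points to its white index line, z up. It starts on the metal bed, whose top is 12 mm above the work surface; in the nest it stands on the pad.
- barrel_index (a point): Point on the white index line on the rim of the lens head, 30 mm from the flashlight's axis and 30 mm above its underside, on its +x side.
- collar (a joint): Turn of the steel collar (42 mm, just below the ring) on the barrel, rad, clockwise positive, 0 unlocked. Still while the ring turns freely; once taken up it turns with the ring: 0.15 N m to start, 0.8 N m more per rad, and stays where it is left. Locked is about 0.09 rad (5 degrees); more than 0.16 rad (9 degrees) is overtightened.
- nest: Fixed blue round nest on a 96 mm square steel base on the bed: 85 mm outside, bore 65 mm, rim 42 mm above its origin. Origin at the centre of its underside, x axis towards its white index line, z up.
- nest_index (a point): Point in the direction of the nest's white index line, 30 mm from the nest's axis towards its +x, at rim height. The flashlight's index point must come to stand over it.
- pad: Rubber pad on a spring in the nest's bore. Origin: centre of its top, 22 mm below the rim unloaded. It yields straight down 2 mm at 5 N and 0.5 mm per newton more, and bottoms after 8 mm at 17 N, weight included (never over 20 N). Under its weight alone the barrel is dragged round when the ring takes up the collar; about 8 N extra push holds it.
- torch_a: Bystander: dark finished flashlight, 38 mm in diameter, 123 mm tall, standing on the bed. Origin at its underside.
- torch_b: Bystander: a second one like torch_a.
- glue: Bystander: white bottle with an orange tip, 28 mm in diameter, 90 mm tall. Origin at its underside.
- battery_a: Bystander: yellow and blue battery cell, 50 mm long, 14 mm thick, lying along its x. Origin at its underside.
- battery_b: Bystander: a second one like battery_a.
- end_cap: Bystander: black end cap, 28 mm in diameter, 12 mm tall. Origin at its underside.
- bezel: Bystander: steel bezel ring, 32 mm in diameter, 14 mm tall. Origin at its underside.

How it is judged:
On the way, in this order (a step that is already met when the one before it is completed fails the run):
1. the flashlight stands in the nest, index lines lined up (z of barrel_foot in the frame of nest below 0.0215 m and horizontal distance between barrel_foot and nest below 0.005 m and horizontal distance between barrel_index and nest_index below 0.008 m), for 0.2 s.
2. the ring has taken up the collar and drawn it to the lock (value of joint collar above 0.035 rad), for 0.2 s.
At the end, for the whole second after the job is handed in: The flashlight stands upright (within 0.1 rad) in the nest on its pad, within 5 mm of the nest's axis, its index point within 8 mm of the nest's (seen from above), the collar turned 0.035 to 0.16 rad and at rest, released (all of step 1 and value of joint collar between 0.035 and 0.16 rad and z of barrel_foot in the frame of nest above 0.01 m and angle between barrel_foot's own z axis and vertical below 0.1 rad and velocity of joint collar below 0.05 rad/s); the robot touches nothing.
It fails at once if the collar is overtightened (beyond 0.16 rad) (value of joint collar above 0.16 rad).
It fails at once if the spring pad is bottomed (more than 20 N on it) (contact force between pad and anything else above 20 N).
It fails at once if a bystander is moved by more than 15 mm (distance of any of torch_a, torch_b, glue, battery_a, battery_b, end_cap, bezel from where it was at the start of the episode above 0.015 m).
It also fails if it takes over 58 s, if anything falls off the work surface, if the arm or the gripper's body presses on something with over 40 N, if the wrist force passes 120 N, or if a joint passes its speed limit or range.

## Working session

There is one attempt and no reset: what is moved stays moved. The work goes in short steps, Python scripts to look and compute and a tool call to move; the robot and the scene stay as the last step left them, time stands still between calls to the robot, and variables do not carry over. Pictures are saved under pics/ and viewed, and the job is handed in when it is done.

Besides the shell and the picture viewer there is one more tool, called as a command line: name --argument value ..., lists and objects as JSON in quotes. send_rows: Moves the arm, as the interface text tells. Its arguments: {"type":"object","properties":{"increments":{"type":"array"},"grip":{"type":"number"}},"required":["increments"]}

```bash
mkdir -p pics; ls
python3 - <<'E'
from workcell import *
import cv2,pickle
o=get_obs()
for k,v in o.items(): print(k,v)
for n in ("scene","side","wrist"):
    c=camera(n); pickle.dump((c,get_obs()),open(f"{n}0.pkl","wb"))
    cv2.imwrite(f"pics/{n}0.png",cv2.resize(c["color"][:,:,::-1],None,fx=1.5,fy=1.5))
    print(n,c["intrinsics"].tolist(),c.get("pose",c.get("mount")).round(4).tolist())
E
```

```text
pics
clock 0.0
joint_pos [1.30998145e+00 2.41424292e-01 3.72325648e-03 1.33518256e+00
 5.70946442e-06 1.57080494e+00]
joint_vel [ 1.03966471e-03 -1.65268575e-03 -8.45539634e-04  2.71177222e-05
 -2.95508271e-04 -2.40089958e-04]
tau [-9.76553274e-04 -3.72316039e+01  2.52408582e+01  1.68519525e-02
 -1.57687555e-05  8.42761295e-06]
eef_pos [0.12877523 0.48250185 0.23840691]
tool_rot [ 1.30042333e-01  9.91507893e-01 -1.03440214e-03 -1.38538288e-04]
ft_force [-0.05574932  0.10644617 -0.7709795 ]
ft_torque [-0.06812387  0.00849162 -0.03410504]
grip_width 0.08553256304757476
scene [[497.71717790950646, 0.0, 261.18556176874256], [0.0, 497.71717790950646, 191.45795114599065], [0.0, 0.0, 1.0]] [[-0.4424, 0.5673, -0.6946, 1.3082], [0.8968, 0.2769, -0.345, 0.3499], [-0.0034, -0.7756, -0.6312, 0.7731], [0.0, 0.0, 0.0, 1.0]]
side [[386.14589915400114, 0.0, 257.41633269958277], [0.0, 386.14589915400114, 190.28427199901384], [0.0, 0.0, 1.0]] [[0.7736, -0.3941, 0.4962, 0.1583], [-0.6335, -0.4955, 0.5942, -0.5317], [0.0117, -0.774, -0.633, 0.6423], [0.0, 0.0, 0.0, 1.0]]
wrist [[295.25315769650456, 0.0, 258.25908526600927], [0.0, 295.25315769650456, 191.777636573794], [0.0, 0.0, 1.0]] [[-0.0006, -0.9581, -0.2864, 0.0717], [1.0, -0.0004, -0.0007, -0.0002], [0.0006, -0.2864, 0.9581, -0.1358], [0.0, 0.0, 0.0, 1.0]]
```

View pics/scene0.png

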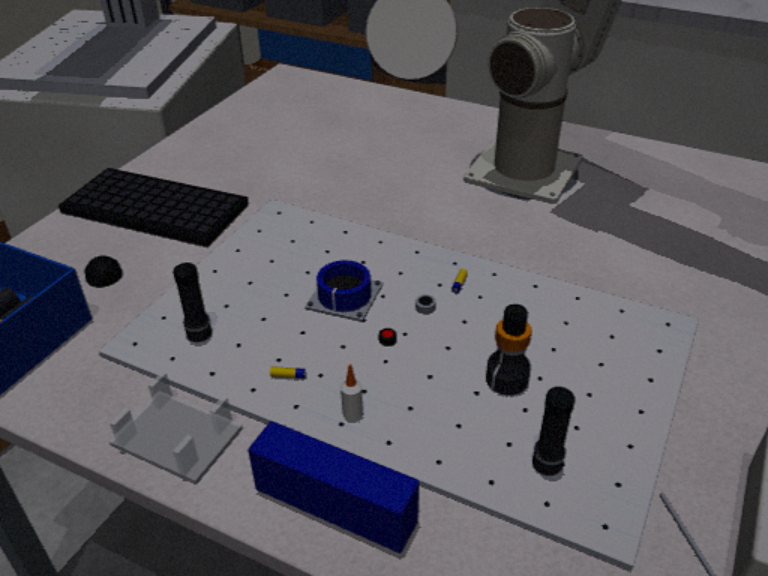

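View pics/side0.png

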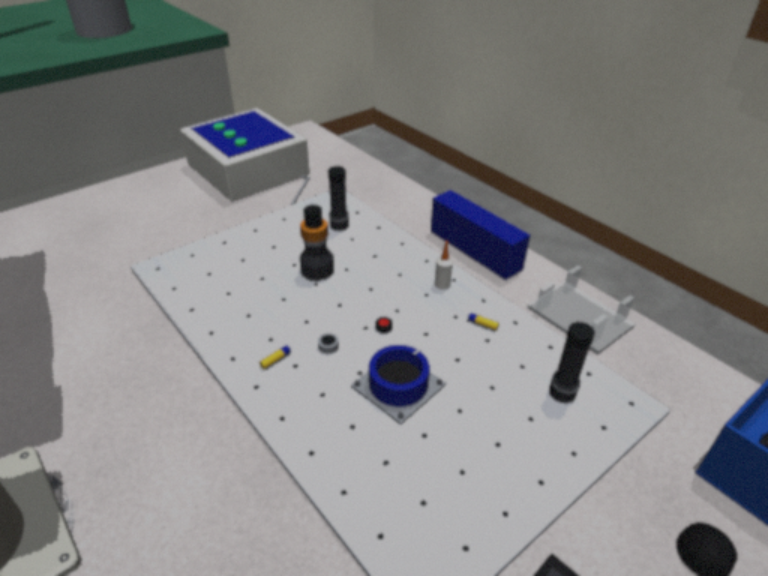

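View pics/wrist0.png

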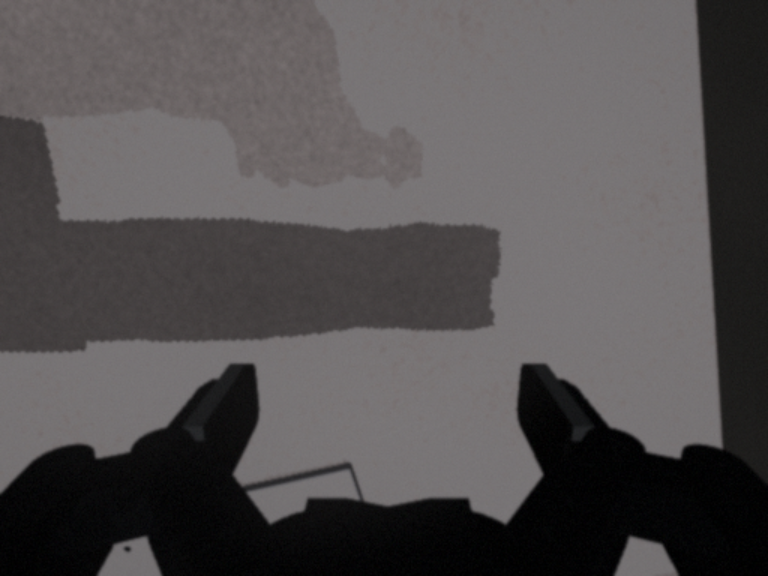

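The scene picture shows the flashlight at about (343,230) in native pixels, with its white line on the left of the lens head. The nest is at (229,190), with its white mark at the front-left rim. I'll enlarge both and measure them.

```bash
cat > h.py <<'E'
import numpy as np, cv2, pickle
from scipy.spatial.transform import Rotation as R
def cloud(c,T):
    K=c["intrinsics"];z=c["z_map"];v,u=np.mgrid[:z.shape[0],:z.shape[1]]
    p=np.stack([(u-K[0,2])/K[0,0]*z,(v-K[1,2])/K[1,1]*z,z,np.ones_like(z)],-1)
    return (p@T.T)[...,:3]
def ray_at(c,T,u,v,h):
    K=c["intrinsics"];d=T[:3,:3]@np.array([(u-K[0,2])/K[0,0],(v-K[1,2])/K[1,1],1.]);o=T[:3,3]
    return o+d*(h-o[2])/d[2]
def toolT(o):
    T=np.eye(4);T[:3,:3]=R.from_quat(o["tool_rot"]).as_matrix();T[:3,3]=o["eef_pos"];return T
def circ(p,r):
    from scipy.optimize import least_squares
    return least_squares(lambda c:np.hypot(*(p-c).T)-r,p.mean(0),loss="soft_l1",f_scale=0.002).x
def crop(c,x0,y0,x1,y1,f,name):
    im=c["color"][y0:y1,x0:x1,::-1].astype(float); im=np.clip(im*1.8,0,255).astype(np.uint8)
    cv2.imwrite(name,cv2.resize(im,None,fx=f,fy=f,interpolation=cv2.INTER_CUBIC))
E
python3 - <<'E'
from h import *
for n,bb in (("scene",[(300,195,380,275),(195,165,265,220)]),("side",[(185,125,240,195),(230,220,300,285)])):
    c,o=pickle.load(open(n+"0.pkl","rb"));P=cloud(c,c["pose"]);C=c["color"].astype(int)
    hsv=cv2.cvtColor(c["color"],cv2.COLOR_RGB2HSV)
    for i,b in enumerate(bb):
        crop(c,*b,8,f"pics/{n}_c{i}.png")
    (x0,y0,x1,y1)=bb[0]
    m=np.zeros(hsv.shape[:2],bool);m[y0:y1,x0:x1]=1
    m&=(hsv[...,0]<20)&(hsv[...,1]>150)&(hsv[...,2]>60)
    p=P[m];print(n,"ring",len(p),p.min(0),p.max(0),np.median(p,0))
    side=p[(p[:,2]>.092)&(p[:,2]<.108)];print(" ring c",circ(side[:,:2],.023),len(side))
    (x0,y0,x1,y1)=bb[1];m[:]=0;m[y0:y1,x0:x1]=1
    m&=(P[...,2]>.048)&(P[...,2]<.07)
    p=P[m];print(" rim z",np.percentile(p[:,2],[50,90,97]))
    t=np.percentile(p[:,2],90);p=p[p[:,2]>t-.006]
    print(" rim",len(p),p.min(0),p.max(0),(p.min(0)+p.max(0))/2)
    (x0,y0,x1,y1)=bb[0];p=P[y0:y1,x0:x1].reshape(-1,3);q=p[(p[:,2]>.018)&(p[:,2]<.042)]
    print(" head c",circ(q[:,:2],.03),len(q)); q=p[(p[:,2]>.117)&(p[:,2]<.137)];print(" tail c",circ(q[:,:2],.0155),len(q),p[:,2].max())
E
```

```text
scene ring 139 [0.56647081 0.14716813 0.08993906] [1.30815614 0.34989662 0.77311649] [0.59802639 0.17511626 0.11023993]
 ring c [0.58262559 0.16910826] 19
 rim z [0.05309065 0.05501303 0.05580085]
 rim 349 [ 0.47959393 -0.16469408  0.04908987] [ 0.57015511 -0.08028409  0.05746981] [ 0.52487452 -0.12248909  0.05327984]
 head c [0.58350008 0.1692991 ] 237
 tail c [0.68937289 0.24718478] 370 0.7731164913917159
side ring 158 [0.55938627 0.14398956 0.09103494] [0.60158935 0.18427818 0.12089279] [0.57160312 0.15480522 0.10750997]
 ring c [0.55672308 0.13632191] 82
 rim z [0.05286253 0.05438296 0.05497232]
 rim 497 [ 0.48031873 -0.16696855  0.04839434] [ 0.56612763 -0.0828887   0.05630808] [ 0.52322318 -0.12492863  0.05235121]
 head c [0.58860659 0.17125527] 280
 tail c [0.58349857 0.16923067] 89 0.642277236554063
```

```bash
cd pics; python3 -c "
import cv2,numpy as np
a=[cv2.imread(f'{n}_c{i}.png') for n in('scene','side') for i in (0,1)]
for k in (0,1):
    l=[cv2.resize(x,(390,int(390*x.shape[0]/x.shape[1]))) for x in (a[k],a[2+k])]
    H=max(x.shape[0] for x in l); cv2.imwrite(f'both{k}.png',np.hstack([np.pad(x,((0,H-x.shape[0]),(0,0),(0,0))) for x in l]))
"
```

```text
(no output)
```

View pics/both0.png

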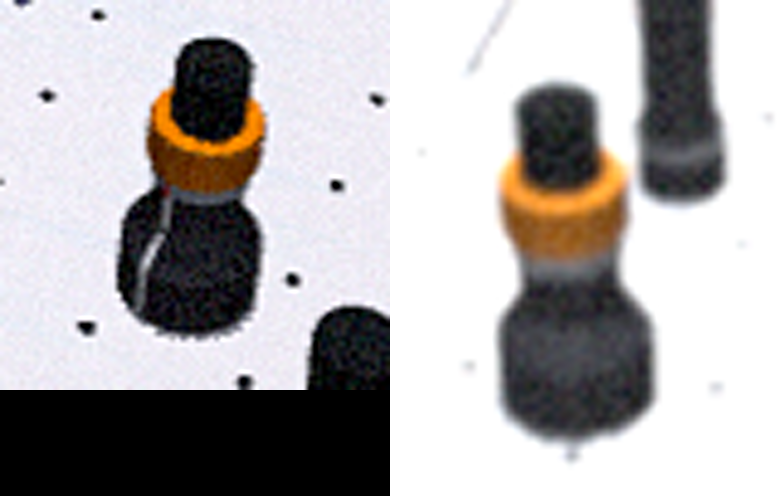

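View pics/both1.png

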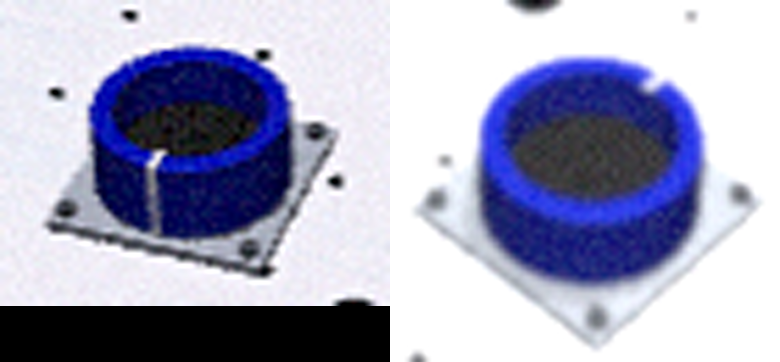

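The ring circle fits (scene) and the head fit agree: the flashlight is near (0.583, 0.169) and the nest near (0.524, -0.124), with its rim at z≈0.054 as it must be. Next come the index angles and the nearby bystanders.

Run:
```python
from h import *
S,_=pickle.load(open("scene0.pkl","rb"));D,_=pickle.load(open("side0.pkl","rb"))
f=np.array([.583,.169]);n=np.array([.524,-.124])
def a(p,c): d=p[:2]-c; return np.degrees(np.arctan2(d[1],d[0])),np.hypot(*d)
k=80/390
for (x,y),h in (((152,245),.043),((150,260),.038),((139,300),.022)): print("flash",a(ray_at(S,S["pose"],300+x*k,195+y*k,h),f))
k=70/390
for x,y in ((157,156),(150,165)): print("nest",a(ray_at(S,S["pose"],195+x*k,165+y*k,.054),n))
k=70/390
for x,y in ((250,90),(268,77),): print("nest side",a(ray_at(D,D["pose"],230+x*k,220+y*k,.054),n))
for nm,u,v in (("torch_b",548,468),("torch_a",198,335),("glue",352,415),("bezel",425,306),("cap",388,340),("batt",460,282)):
    print(nm,ray_at(S,S["pose"],u/1.5,v/1.5,.014)[:2])
```

```text
flash (np.float64(-37.56415238777569), np.float64(0.019528401401740458))
flash (np.float64(-29.519985505879536), np.float64(0.02220659998553851))
flash (np.float64(-21.672924955475253), np.float64(0.030302578992589792))
nest (np.float64(8.59030580601199), np.float64(0.036278733612254595))
nest (np.float64(7.729238849998853), np.float64(0.042555407928770994))
nest side (np.float64(7.8159302114922395), np.float64(0.027877230025289496))
nest side (np.float64(7.053543237728109), np.float64(0.03775094166609581))
torch_b [0.70644074 0.26629805]
torch_a [ 0.70149709 -0.27527004]
glue [0.7377742  0.00665226]
bezel [0.49181058 0.00223026]
cap [ 0.58648072 -0.01517867]
batt [0.41226003 0.0286526 ]
```

```bash
cat > plan.py <<'E'
import sys; from h import *
from workcell import *
def plan(pos,yaw=None,N=8):
    """straight path, tool pointing down, tool-x yaw in deg; prints rounded rows from measured pose"""
    o=get_obs();T=toolT(o);R0=T[:3,:3]
    cur=np.degrees(np.arctan2(R0[1,0],R0[0,0]))
    yaw=cur if yaw is None else yaw
    y=np.radians(yaw);Rt=np.array([[np.cos(y),np.sin(y),0],[np.sin(y),-np.cos(y),0],[0,0,-1.]])
    rv=R.from_matrix(R0.T@Rt).as_rotvec()
    p=T[:3,3];d=(np.array(pos)-p)/N;Rc=R0
    rows=[]
    for i in range(N):
        rows.append(list(map(float,np.round(np.r_[Rc.T@d/.05,np.degrees(rv)/N/10],3))))
        Rc=Rc@R.from_rotvec(rv/N).as_matrix()
    print("from",p.round(4),"yaw",cur.round(2),"q",o["joint_pos"].round(3),"t",o["clock"])
    for k in range(0,N,8): print(rows[k:k+8])
E
python3 -c "
from plan import *
plan([.65,.09,.25],106,16)"
```

```text
from [0.1288 0.4827 0.2386] yaw 165.06 q [ 1.31   0.241  0.004  1.335 -0.     1.571] t 0.15
[[-0.756, -0.306, -0.014, -0.001, 0.0, 0.369], [-0.774, -0.257, -0.014, -0.001, 0.0, 0.369], [-0.789, -0.207, -0.014, -0.001, 0.0, 0.369], [-0.801, -0.155, -0.014, -0.001, 0.0, 0.369], [-0.809, -0.103, -0.014, -0.001, 0.0, 0.369], [-0.814, -0.051, -0.014, -0.001, 0.0, 0.369], [-0.816, 0.001, -0.014, -0.001, 0.0, 0.369], [-0.814, 0.054, -0.014, -0.001, 0.0, 0.369]]
[[-0.809, 0.106, -0.014, -0.001, 0.0, 0.369], [-0.8, 0.158, -0.014, -0.001, 0.0, 0.369], [-0.788, 0.209, -0.014, -0.001, 0.0, 0.369], [-0.773, 0.259, -0.014, -0.001, 0.0, 0.369], [-0.755, 0.309, -0.014, -0.001, 0.0, 0.369], [-0.734, 0.357, -0.014, -0.001, 0.0, 0.369], [-0.709, 0.403, -0.014, -0.001, 0.0, 0.369], [-0.682, 0.448, -0.014, -0.001, 0.0, 0.369]]
```

send_rows --increments '[[[-0.76,-0.31,-0.01,0,0,0.37],[-0.77,-0.26,-0.01,0,0,0.37],[-0.79,-0.21,-0.01,0,0,0.37],[-0.8,-0.16,-0.01,0,0,0.37],[-0.81,-0.1,-0.02,0,0,0.37],[-0.81,-0.05,-0.02,0,0,0.37],[-0.82,0,-0.02,0,0,0.37],[-0.81,0.05,-0.02,0,0,0.37]]]'

```text
clock: 1.15
eef_pos: [0.3898, 0.285, 0.2451]
tool_rot: [0.38, 0.925, -0.0, -0.0]
ft_force: [0.1, 0.5, -0.4]
grip_width: 0.0854
```

send_rows --increments '[[[-0.81,0.11,-0.01,0,0,0.37],[-0.8,0.16,-0.01,0,0,0.37],[-0.79,0.21,-0.01,0,0,0.37],[-0.77,0.26,-0.01,0,0,0.37],[-0.76,0.31,-0.02,0,0,0.37],[-0.73,0.36,-0.02,0,0,0.37],[-0.71,0.4,-0.02,0,0,0.37],[-0.68,0.45,-0.02,0,0,0.37]]]'

```text
clock: 2.15
eef_pos: [0.6505, 0.0887, 0.2508]
tool_rot: [0.604, 0.797, -0.0, -0.0]
ft_force: [0.3, 0.4, 0.9]
grip_width: 0.0852
```

send_rows --increments '[[[0,0,0,0,0,0],[0,0,0,0,0,0]]]'

```text
clock: 2.4
eef_pos: [0.6491, 0.0896, 0.2505]
tool_rot: [0.603, 0.798, -0.001, -0.001]
ft_force: [-0.6, -0.2, -0.6]
grip_width: 0.085
```

```bash
cat > snap.py <<'E'
import sys; from h import *
from workcell import *
def snap(tag,box=None,f=1.5,n="wrist"):
    o=get_obs();c=camera(n);T=toolT(o)@c["mount"] if n=="wrist" else c["pose"]
    pickle.dump((c,o,T),open(tag+".pkl","wb"))
    crop(c,*(box or (0,0,512,384)),f,f"pics/{tag}.png")
    print(o["eef_pos"].round(4),"q",o["joint_pos"].round(3),"F",o["ft_force"].round(2),"M",o["ft_torque"].round(3),"w",round(o["grip_width"],4),"t",o["clock"])
    return c,o,T
E
python3 -c "
from snap import *
snap('w1')"
```

```text
[0.6491 0.0896 0.2505] q [0.137 0.566 0.521 1.528 0.    1.431] F [-0.6  -0.16 -0.57] M [0.093 0.066 0.04 ] w 0.085 t 2.4
```

View pics/w1.png

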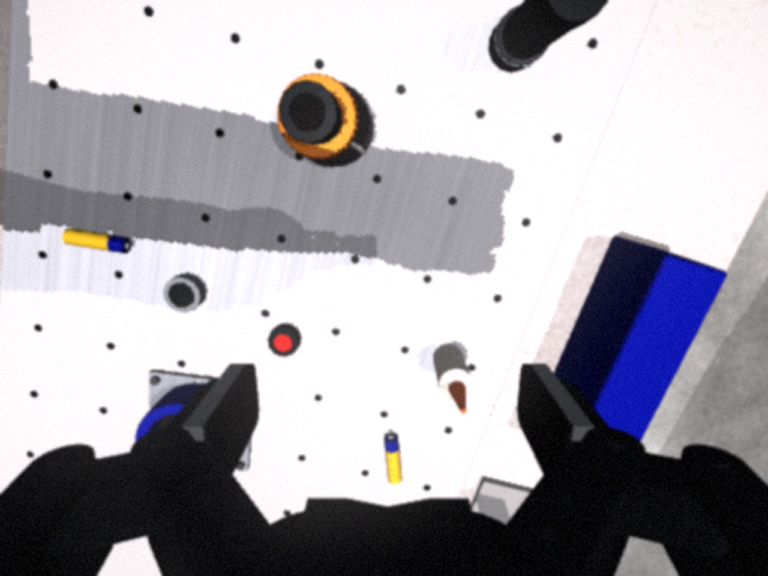

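The wrist view shows the flashlight's ring at about (318,117), with the white index line just peeking out at (358,148) on the lower right. The nest is half hidden at (180,410).

Run:
```python
from h import *
c,o,T=pickle.load(open("w1.pkl","rb"))
crop(c,175,40,260,120,8,"pics/w1c.png")
P=cloud(c,T);p=P[40:120,175:260].reshape(-1,3);p=p[c["z_map"][40:120,175:260].ravel()>0]
for lo,hi,r in ((.13,.15,.0155),(.105,.115,None),(.03,.05,None),(0,.02,None)):
    q=p[(p[:,2]>lo)&(p[:,2]<hi)];print(lo,len(q),np.median(q,0),(q.min(0)+q.max(0))/2,q.max(0)-q.min(0))
```

```text
0.13 1339 [0.58498041 0.16907318 0.14130515] [0.58455862 0.16891313 0.13757615] [0.03062053 0.03007465 0.01504025]
0.105 974 [0.59375133 0.16690066 0.11169235] [0.58406997 0.16909012 0.1099689 ] [0.04717329 0.04684474 0.00966534]
0.03 354 [0.60429851 0.16493888 0.04591128] [0.59309655 0.16897082 0.04016661] [0.04190681 0.0590841  0.01953575]
0 3716 [0.57662631 0.17242264 0.01309357] [0.57732234 0.17012085 0.01457852] [0.11656642 0.11310125 0.00815524]
```

View pics/w1c.png

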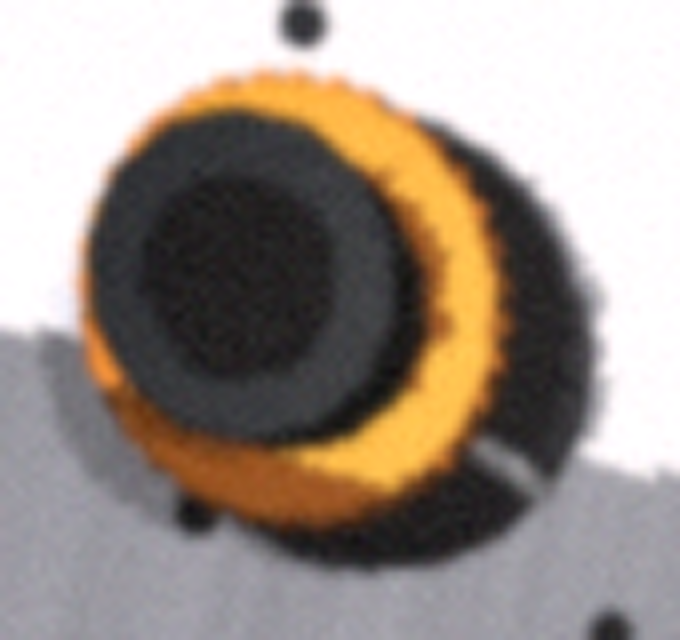

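Run:
```python
from h import *
c,o,T=pickle.load(open("w1.pkl","rb"));f=np.array([.5843,.1690])
for (x,y),h in (((545,487),.043),((530,475),.045),((482,445),.055)):
    p=ray_at(c,T,175+x/8,40+y/8,h)[:2]-f; print(np.degrees(np.arctan2(p[1],p[0])),np.hypot(*p))
from plan import *
plan([.5843,.169,.25],106,4)
```

```text
-22.391044778983225 0.030912531819730735
-22.334696317955956 0.028417304154502564
-24.085202759053935 0.02161005306129054
from [0.6489 0.0901 0.251 ] yaw 105.91 q [0.138 0.565 0.521 1.528 0.    1.431] t 2.45
[[0.468, -0.203, 0.005, -0.002, -0.001, -0.002], [0.468, -0.202, 0.005, -0.002, -0.001, -0.002], [0.468, -0.202, 0.005, -0.002, -0.001, -0.002], [0.468, -0.202, 0.005, -0.002, -0.001, -0.002]]
```

send_rows --increments '[[[0.47,-0.2,0,0,0,0],[0.47,-0.2,0,0,0,0],[0.47,-0.2,0,0,0,0],[0.47,-0.2,0,0,0,0],[0,0,0,0,0,0],[0,0,0,0,0,0]]]'

```text
clock: 3.2
eef_pos: [0.5852, 0.1694, 0.2519]
tool_rot: [0.602, 0.798, 0.0, 0.0]
ft_force: [0.0, -0.5, -0.1]
grip_width: 0.0854
```

Run:
```python
from snap import *
c,o,T=snap('w2')
P=cloud(c,T)
p=P.reshape(-1,3);p=p[(c["z_map"].ravel()>0)&(abs(p[:,0]-.5843)<.035)&(abs(p[:,1]-.169)<.035)]
for lo,hi,r in ((.135,.15,.0155),(.105,.115,None)):
    q=p[(p[:,2]>lo)&(p[:,2]<hi)];print(lo,len(q),np.median(q,0),(q.min(0)+q.max(0))/2,q.max(0)-q.min(0))
from plan import *
plan([.5843,.169,.089],None,5)
```

```text
[0.5852 0.1694 0.2519] q [ 0.282  0.46   0.352  1.463 -0.     1.575] F [ 0.01 -0.52 -0.09] M [-0.037 -0.016  0.043] w 0.0854 t 3.2
0.135 954 [0.58378722 0.17027539 0.14127292] [0.5841773  0.1693001  0.13989797] [0.03066887 0.0301904  0.00958838]
0.105 728 [0.57919324 0.18057081 0.11174428] [0.58402916 0.17099507 0.11007794] [0.0465086  0.04347856 0.00971545]
from [0.5855 0.169  0.2517] yaw 105.88 q [ 0.281  0.46   0.353  1.463 -0.     1.575] t 3.25
[[0.002, -0.005, 0.651, 0.001, 0.0, 0.0], [0.002, -0.005, 0.651, 0.001, 0.0, 0.0], [0.001, -0.005, 0.651, 0.001, 0.0, 0.0], [0.001, -0.005, 0.651, 0.001, 0.0, 0.0], [0.001, -0.005, 0.651, 0.001, 0.0, 0.0]]
```

View pics/w2.png

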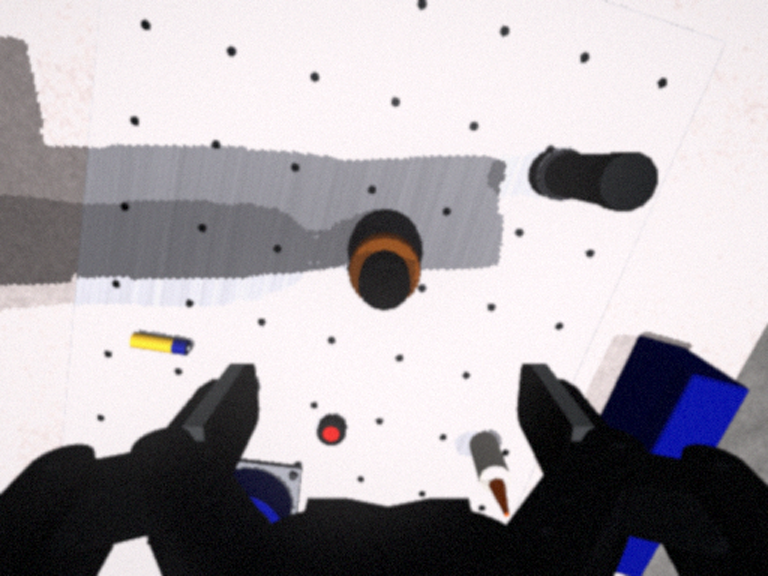

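The flashlight is centred between the fingers at (384,270) in column, and its fitted centre is (0.5842, 0.1692). I'm descending now.

send_rows --increments '[[[0,-0.01,0.65,0,0,0],[0,-0.01,0.65,0,0,0],[0,0,0.65,0,0,0],[0,0,0.65,0,0,0],[0,0,0.65,0,0,0],[0,0,0,0,0,0],[0,0,0,0,0,0]]]'

```text
clock: 4.12
eef_pos: [0.5856, 0.1685, 0.0899]
tool_rot: [0.603, 0.798, 0.001, 0.0]
ft_force: [-0.7, -0.2, -0.4]
grip_width: 0.0855
```

send_rows --increments '[[[0,0,0,0,0,0],[0,0,0,0,0,0],[0,0,0,0,0,0],[0,0,0,0,0,0],[0,0,0,0,0,0],[0,0,0,0,0,0]]]' --grip 1

```text
clock: 4.88
eef_pos: [0.5849, 0.1689, 0.0902]
tool_rot: [0.603, 0.798, 0.001, 0.0]
ft_force: [-2.5, -0.2, 6.0]
grip_width: 0.0445
```

send_rows --increments '[[[0,0,0,0,0,0],[0,0,-0.2,0,0,0],[0,0,-0.4,0,0,0],[0,0,-0.4,0,0,0],[0,0,-0.4,0,0,0],[0,0,-0.2,0,0,0],[0,0,0,0,0,0]]]'

```text
clock: 5.75
eef_pos: [0.5849, 0.1689, 0.1692]
tool_rot: [0.603, 0.798, 0.0, 0.0]
ft_force: [0.1, 0.9, -3.7]
grip_width: 0.0442
```

Run:
```python
from snap import *
snap('s1',(290,150,400,260),5,"scene");snap('d1',(170,80,260,170),5,"side")
a=cv2.imread("pics/s1.png");b=cv2.imread("pics/d1.png");b=cv2.resize(b,(a.shape[0]*b.shape[1]//b.shape[0],a.shape[0]));cv2.imwrite("pics/j1.png",cv2.resize(np.hstack([a,b]),None,fx=.7,fy=.7))
```

```text
[0.5849 0.1689 0.1692] q [ 0.281  0.491  0.187  1.265 -0.     1.575] F [ 0.07  0.89 -3.75] M [ 0.022 -0.024 -0.027] w 0.0442 t 5.75
[0.5844 0.1687 0.1684] q [0.281 0.492 0.185 1.265 0.    1.575] F [-0.33  0.3  -3.35] M [-0.025  0.019  0.02 ] w 0.0447 t 5.8
```

View pics/j1.png

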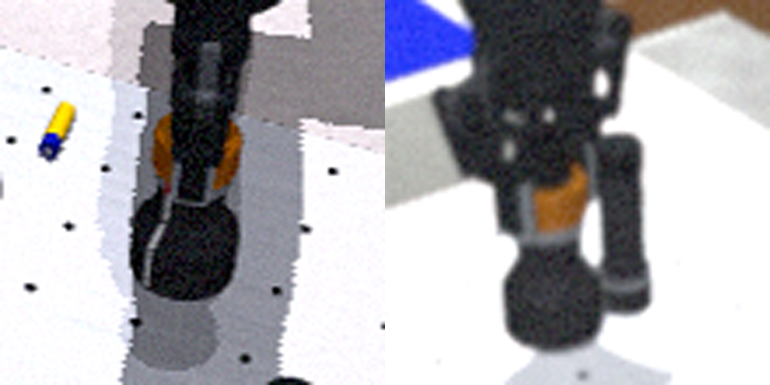

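The flashlight is held upright by the ring and the load reads about 3.5 N, which matches its weight. I'll carry it next to the nest, turning +30° on the way, and look at the nest with the wrist camera.

```bash
python3 -c "
from plan import *
plan([.592,-.19,.172],135.9,14)"
```

```text
from [0.584  0.1686 0.1678] yaw 105.86 q [0.281 0.492 0.185 1.265 0.    1.575] t 5.85
[[-0.496, -0.129, -0.006, -0.001, -0.0, -0.215], [-0.491, -0.148, -0.006, -0.001, -0.0, -0.215], [-0.485, -0.166, -0.006, -0.001, -0.0, -0.215], [-0.478, -0.184, -0.006, -0.001, -0.0, -0.215], [-0.471, -0.202, -0.006, -0.001, -0.0, -0.215], [-0.463, -0.219, -0.006, -0.001, -0.0, -0.215], [-0.455, -0.236, -0.006, -0.001, -0.0, -0.215], [-0.446, -0.253, -0.006, -0.001, -0.0, -0.215]]
[[-0.436, -0.27, -0.006, -0.001, -0.0, -0.215], [-0.425, -0.286, -0.006, -0.001, -0.0, -0.215], [-0.414, -0.302, -0.006, -0.001, -0.0, -0.215], [-0.403, -0.317, -0.006, -0.001, -0.0, -0.215], [-0.391, -0.332, -0.006, -0.001, -0.0, -0.215], [-0.378, -0.346, -0.006, -0.001, -0.0, -0.215]]
```

send_rows --increments '[[[-0.25,-0.06,-0.01,0,0,-0.1],[-0.5,-0.14,-0.01,0,0,-0.22],[-0.49,-0.15,-0.01,0,0,-0.22],[-0.48,-0.18,-0.01,0,0,-0.22],[-0.47,-0.2,-0.01,0,0,-0.22],[-0.46,-0.22,0,0,0,-0.22],[-0.46,-0.24,0,0,0,-0.22],[-0.45,-0.25,0,0,0,-0.22]]]'

```text
clock: 6.85
eef_pos: [0.5868, -0.0248, 0.1699]
tool_rot: [0.482, 0.876, -0.001, -0.001]
ft_force: [-0.4, 0.2, -3.5]
grip_width: 0.0443
```

send_rows --increments '[[[-0.44,-0.27,-0.01,0,0,-0.22],[-0.43,-0.29,-0.01,0,0,-0.22],[-0.41,-0.3,-0.01,0,0,-0.22],[-0.4,-0.32,0,0,0,-0.22],[-0.4,-0.33,0,0,0,-0.22],[-0.38,-0.34,0,0,0,-0.22],[-0.2,-0.18,0,0,0,-0.1],[0,0,0,0,0,0]]]'

```text
clock: 7.85
eef_pos: [0.5899, -0.1924, 0.1714]
tool_rot: [0.372, 0.928, -0.0, -0.001]
ft_force: [0.5, -0.1, -4.5]
grip_width: 0.0445
```

send_rows --increments '[[[0,0,0,0,0,0],[0,0,0,0,0,0]]]'

```text
clock: 8.1
eef_pos: [0.5906, -0.1906, 0.1725]
tool_rot: [0.37, 0.929, 0.0, -0.0]
ft_force: [0.8, 0.9, -3.4]
grip_width: 0.0444
```

Run:
```python
from snap import *
c,o,T=snap('w3')
P=cloud(c,T).reshape(-1,3);z=c["z_map"].ravel()
m=(z>0)&(abs(P[:,0]-.524)<.06)&(abs(P[:,1]+.124)<.06)&(abs(P[:,2]-.053)<.006)
p=P[m];print(len(p),(p.min(0)+p.max(0))/2,p.max(0)-p.min(0),np.median(p,0))
```

```text
[ 0.5906 -0.1906  0.1725] q [-0.312  0.514  0.233  1.291  0.     0.447] F [ 0.81  0.89 -3.39] M [-0.016  0.011 -0.021] w 0.0444 t 8.1
4112 [ 0.5244485  -0.1243939   0.05261254] [0.08547374 0.08417508 0.01121682] [ 0.51988199 -0.11993318  0.05487736]
```

View pics/w3.png

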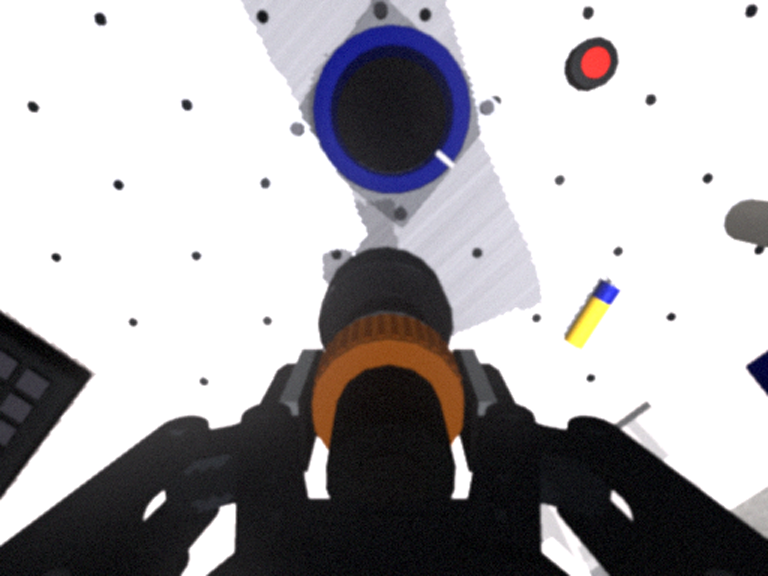

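The wrist view shows the nest at (391,108) and its white line at (445,158). The depth centre is (0.5244, -0.1244) with an outer width of 85 mm, as given. Next I'll work out the nest angle and check the held flashlight's index in the scene view.

Run:
```python
from snap import *
c,o,T=pickle.load(open("w3.pkl","rb"));n=np.array([.5244,-.1244])
for u,v in ((437,152),(445,158),(453,166)):
    p=ray_at(c,T,u/1.5,v/1.5,.054)[:2]-n;print(np.degrees(np.arctan2(p[1],p[0])),np.hypot(*p))
s,o,T=snap('s2',(160,130,260,230),6,"scene")
```

```text
7.7617009493940685 0.03203658361645215
8.301660378318756 0.037534484934319545
7.638396485083851 0.04377269079480565
[ 0.5906 -0.1907  0.1727] q [-0.312  0.514  0.233  1.291  0.     0.447] F [ 0.4   0.86 -2.87] M [-0.011  0.009 -0.023] w 0.0444 t 8.15
```

View pics/s2.png

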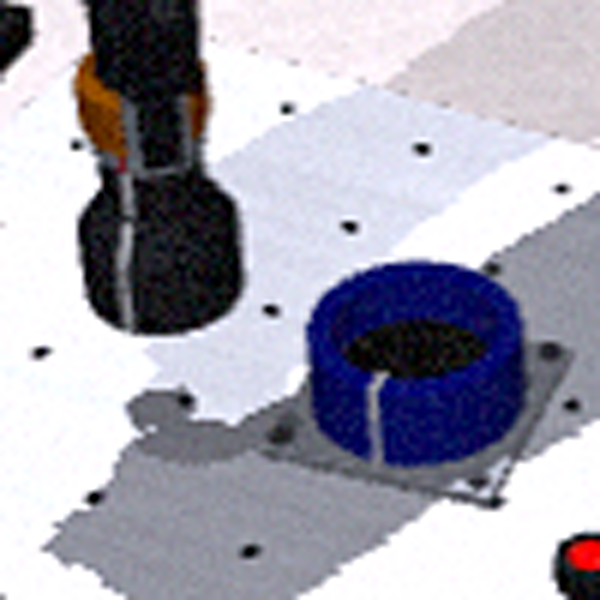

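The scene crop shows the flashlight's line on the head at crop (126,225–328).

Run:
```python
from plan import *
c,o,T=pickle.load(open("s2.pkl","rb"));f=o["eef_pos"][:2];fz=o["eef_pos"][2]-.0902+.012
for (x,y),h in (((127,326),.0015),((126,300),.01),((125,262),.025)):
    p=ray_at(c,T,160+x/6,130+y/6,fz+h)[:2]-f;print(np.degrees(np.arctan2(p[1],p[0])),np.hypot(*p))
plan([.5244,-.1244,.172],None,6)
```

```text
3.525671951617271 0.027323591983117002
-0.9305218893315645 0.023202166025963783
-2.9818793345462344 0.020028762339770707
from [ 0.5907 -0.1908  0.1728] yaw 136.51 q [-0.313  0.514  0.233  1.291  0.     0.447] t 8.2
[[0.313, 0.009, 0.003, 0.0, -0.0, -0.0], [0.313, 0.009, 0.003, 0.0, -0.0, -0.0], [0.313, 0.009, 0.003, 0.0, -0.0, -0.0], [0.313, 0.009, 0.003, 0.0, -0.0, -0.0], [0.313, 0.009, 0.003, 0.0, -0.0, -0.0], [0.313, 0.009, 0.003, 0.0, -0.0, -0.0]]
```

Index about 8–10° against the nest's 8°, so they're lined up. I'll go over the nest and look again before lowering.

send_rows --increments '[[[0.16,0,0,0,0,0],[0.31,0.01,0,0,0,0],[0.31,0.01,0,0,0,0],[0.31,0.01,0,0,0,0],[0.31,0.01,0,0,0,0],[0.31,0.01,0,0,0,0],[0.17,0,0,0,0,0],[0,0,0,0,0,0]]]'

```text
clock: 9.2
eef_pos: [0.5239, -0.1245, 0.1731]
tool_rot: [0.371, 0.929, -0.0, 0.0]
ft_force: [-0.0, 1.0, -3.5]
grip_width: 0.0443
```

Run:
```python
from plan import *
plan([.5244,-.1244,.126],None,4)
from snap import *
snap('s3',(175,115,275,215),4,"scene");snap('d3',(220,170,320,270),4,"side")
a=cv2.imread("pics/s3.png");b=cv2.imread("pics/d3.png");cv2.imwrite("pics/j3.png",np.hstack([a,b]))
```

```text
from [ 0.5239 -0.1245  0.1731] yaw 136.5 q [-0.233  0.353 -0.016  1.202 -0.     0.526] t 9.2
[[-0.001, 0.002, 0.236, 0.0, 0.001, 0.0], [-0.001, 0.002, 0.236, 0.0, 0.001, 0.0], [-0.001, 0.002, 0.236, 0.0, 0.001, 0.0], [-0.001, 0.002, 0.236, 0.0, 0.001, 0.0]]
[ 0.5239 -0.1245  0.1731] q [-0.233  0.353 -0.016  1.202 -0.     0.526] F [-0.05  1.02 -3.47] M [ 0.039 -0.038 -0.051] w 0.0443 t 9.2
[ 0.5244 -0.1249  0.1731] q [-0.234  0.353 -0.015  1.201 -0.     0.526] F [ 0.73 -0.16 -3.11] M [-0.019 -0.021  0.019] w 0.0446 t 9.25
```

View pics/j3.png

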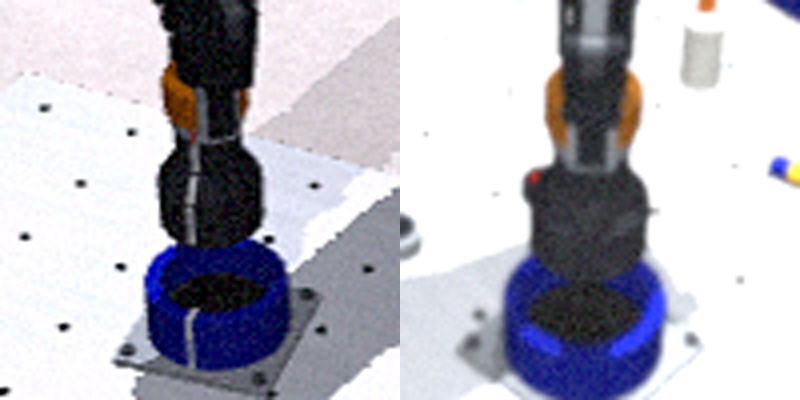

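In both views the flashlight sits centred over the bore. Its line is at column 192 in the scene half, directly above the nest's line. I'm lowering it.

send_rows --increments '[[[0,0,0.15,0,0,0],[0,0,0.2,0,0,0],[0,0,0.2,0,0,0],[0,0,0.2,0,0,0],[0,0,0.15,0,0,0],[0,0,0.06,0,0,0],[0,0,0,0,0,0]]]'

```text
clock: 10.18
eef_pos: [0.5242, -0.125, 0.1246]
tool_rot: [0.371, 0.929, -0.0, -0.0]
ft_force: [0.5, 0.1, -3.2]
grip_width: 0.0445
```

send_rows --increments '[[[0,0,0.06,0,0,0],[0,0,0.06,0,0,0],[0,0,0.06,0,0,0],[0,0,0,0,0,0]]]'

```text
clock: 10.68
eef_pos: [0.5239, -0.1249, 0.1154]
tool_rot: [0.371, 0.929, -0.0, -0.0]
ft_force: [0.0, -0.4, -3.4]
grip_width: 0.0447
```

send_rows --increments '[[[0,0,0.04,0,0,0],[0,0,0.04,0,0,0],[0,0,0.03,0,0,0],[0,0,0,0,0,0]]]'

```text
clock: 11.18
eef_pos: [0.5243, -0.125, 0.1103]
tool_rot: [0.371, 0.929, 0.0, 0.0]
ft_force: [0.3, -0.7, -2.8]
grip_width: 0.0441
```

```bash
cat > st.py <<'E'
from workcell import *
import numpy as np
from scipy.spatial.transform import Rotation as R
o=get_obs();M=R.from_quat(o["tool_rot"]).as_matrix()
print("t",o["clock"],o["eef_pos"].round(4),"yaw",np.degrees(np.arctan2(M[1,0],M[0,0])).round(2),"q6",o["joint_pos"][5].round(4),"F",o["ft_force"].round(2),"M",o["ft_torque"].round(3),"tau6",o["tau"][5].round(3))
E
python3 st.py
```

```text
t 11.175 [ 0.5243 -0.125   0.1103] yaw 136.46 q6 0.5259 F [ 0.29 -0.69 -2.84] M [-0.032 -0.013 -0.011] tau6 0.003
```

send_rows --increments '[[[0,0,0.02,0,0,0],[0,0,0.02,0,0,0],[0,0,0,0,0,0],[0,0,0,0,0,0]]]'

```text
clock: 11.68
eef_pos: [0.5244, -0.1251, 0.1086]
tool_rot: [0.371, 0.929, -0.0, 0.0]
ft_force: [-1.7, -0.3, 0.3]
grip_width: 0.0446
```

send_rows --increments '[[[0,0,0.02,0,0,0],[0,0,0,0,0,0]]]'

```text
clock: 11.92
eef_pos: [0.5244, -0.1251, 0.1076]
tool_rot: [0.371, 0.929, -0.0, 0.0]
ft_force: [-0.9, -0.5, 2.4]
grip_width: 0.0445
```

The pad is carrying load now (+2.4 N). I'll check seating and alignment before turning.

Run:
```python
from snap import *
c,o,T=snap('s4',(195,130,275,210),5,"scene");snap('d4',(225,190,305,270),5,"side")
a=cv2.imread("pics/s4.png");b=cv2.imread("pics/d4.png");cv2.imwrite("pics/j4.png",np.hstack([a,b]))
```

```text
[ 0.5244 -0.1251  0.1076] q [-0.234  0.409 -0.115  1.046 -0.     0.526] F [-0.92 -0.5   2.42] M [-0.07   0.288  0.033] w 0.0445 t 11.925
[ 0.5244 -0.1251  0.1076] q [-0.234  0.409 -0.115  1.046 -0.     0.526] F [-1.33 -0.58  1.73] M [-0.091  0.287 -0.011] w 0.0444 t 11.975
```

View pics/j4.png

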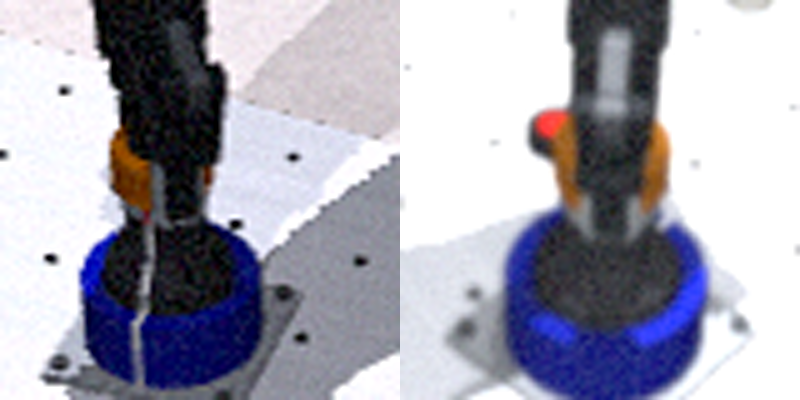

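The lines meet at crop (140,310) and the head sits evenly in the bore. I'll press down to about 8–9 N.

send_rows --increments '[[[0,0,0.02,0,0,0],[0,0,0.02,0,0,0],[0,0,0,0,0,0]]]'

```text
clock: 12.4
eef_pos: [0.5245, -0.1251, 0.1058]
tool_rot: [0.371, 0.929, -0.0, 0.0]
ft_force: [-1.7, -0.7, 5.4]
grip_width: 0.0446
```

send_rows --increments '[[[0,0,0.02,0,0,0],[0,0,0,0,0,0],[0,0,0,0,0,0]]]'

```text
clock: 12.78
eef_pos: [0.5246, -0.1252, 0.1051]
tool_rot: [0.371, 0.929, -0.0, 0.001]
ft_force: [-3.0, -1.5, 6.7]
grip_width: 0.0445
```

```bash
python3 st.py
```

```text
t 12.775 [ 0.5246 -0.1252  0.1051] yaw 136.45 q6 0.5259 F [-3.03 -1.5   6.68] M [-0.128  0.479  0.022] tau6 0.016
```

send_rows --increments '[[[0.01,-0.01,0.02,0,0,0],[0.0,-0.01,0.01,0,0,0],[0,0,0,0,0,0],[0,0,0,0,0,0]]]'

```text
clock: 13.28
eef_pos: [0.5242, -0.1254, 0.1041]
tool_rot: [0.371, 0.929, 0.0, 0.001]
ft_force: [-2.3, -0.9, 8.4]
grip_width: 0.0444
```

```bash
python3 st.py
```

```text
t 13.275 [ 0.5242 -0.1254  0.1041] yaw 136.46 q6 0.5248 F [-2.33 -0.88  8.38] M [ 0.05   0.382 -0.026] tau6 0.012
```

send_rows --increments '[[[0,0,0.01,0,0,0.2],[0,0,0,0,0,0.4],[0,0,0,0,0,0.4],[0,0,0,0,0,0.4],[0,0,0,0,0,0.3],[0,0,0,0,0,0]]]'

```text
clock: 14.02
eef_pos: [0.5242, -0.1257, 0.1038]
tool_rot: [0.504, 0.864, 0.0, 0.001]
ft_force: [-2.7, -0.4, 8.5]
grip_width: 0.0443
```

```bash
python3 st.py
```

```text
t 14.025 [ 0.5242 -0.1257  0.1038] yaw 119.43 q6 0.8219 F [-2.7  -0.44  8.52] M [-0.119  0.379 -0.033] tau6 0.044
```

send_rows --increments '[[[0,0,0,0,0,0.2],[0,0,0,0,0,0.2],[0,0,0,0,0,0]]]'

```text
clock: 14.4
eef_pos: [0.5242, -0.1257, 0.1038]
tool_rot: [0.534, 0.845, 0.0, 0.001]
ft_force: [-2.1, -1.0, 9.0]
grip_width: 0.0445
```

```bash
python3 st.py
```

```text
t 14.4 [ 0.5242 -0.1257  0.1038] yaw 115.44 q6 0.8915 F [-2.08 -0.98  9.04] M [-0.129  0.396  0.001] tau6 0.03
```

send_rows --increments '[[[0,0,0,0,0,0.15],[0,0,0,0,0,0.15],[0,0,0,0,0,0]]]'

```text
clock: 14.78
eef_pos: [0.5242, -0.1257, 0.1038]
tool_rot: [0.556, 0.831, 0.0, 0.001]
ft_force: [-2.0, -0.1, 9.3]
grip_width: 0.0444
```

```bash
python3 st.py
```

```text
t 14.775 [ 0.5242 -0.1257  0.1038] yaw 112.44 q6 0.9438 F [-1.99 -0.12  9.27] M [-0.157  0.481 -0.027] tau6 0.048
```

send_rows --increments '[[[0,0,0,0,0,0.15],[0,0,0,0,0,0.15],[0,0,0,0,0,0]]]'

```text
clock: 15.15
eef_pos: [0.5241, -0.1256, 0.1038]
tool_rot: [0.577, 0.816, 0.0, 0.001]
ft_force: [-2.7, -1.7, 9.1]
grip_width: 0.0442
```

```bash
python3 st.py
```

```text
t 15.15 [ 0.5241 -0.1256  0.1038] yaw 109.47 q6 0.9958 F [-2.73 -1.72  9.07] M [-0.163  0.468  0.093] tau6 0.174
```

send_rows --increments '[[[0,0,0,0,0,0.15],[0,0,0,0,0,0.15],[0,0,0,0,0,0]]]'

```text
clock: 15.52
eef_pos: [0.5241, -0.1256, 0.1037]
tool_rot: [0.598, 0.801, 0.0, 0.001]
ft_force: [-2.2, -1.2, 8.9]
grip_width: 0.0447
```

```bash
python3 st.py
```

```text
t 15.525 [ 0.5241 -0.1256  0.1037] yaw 106.48 q6 1.0481 F [-2.21 -1.24  8.89] M [-0.137  0.524  0.157] tau6 0.214
```

Take-up came between yaw 112.4° and 109.5°, where the torque jumped from about 0.04 to 0.17 N m. The next 3° added 0.04 N m, matching 0.8 N m/rad. I'll add 2° more and check.

send_rows --increments '[[[0,0,0,0,0,0.1],[0,0,0,0,0,0.1],[0,0,0,0,0,0]]]'

```text
clock: 15.9
eef_pos: [0.5241, -0.1256, 0.1037]
tool_rot: [0.612, 0.791, 0.0, 0.001]
ft_force: [-2.3, -0.9, 9.6]
grip_width: 0.0442
```

```bash
python3 st.py
python3 - <<'E'
from snap import *
c,o,T=snap('s5',(195,130,275,210),5,"scene");snap('d5',(225,190,305,270),5,"side")
a=cv2.imread("pics/s5.png");b=cv2.imread("pics/d5.png");cv2.imwrite("pics/j5.png",np.hstack([a,b]))
E
python3 st.py
```

```text
t 15.9 [ 0.5241 -0.1256  0.1037] yaw 104.48 q6 1.0829 F [-2.29 -0.85  9.59] M [-0.162  0.509  0.168] tau6 0.241
[ 0.5241 -0.1256  0.1037] q [-0.235  0.411 -0.124  1.034 -0.     1.083] F [-2.29 -0.85  9.59] M [-0.162  0.509  0.168] w 0.0442 t 15.9
[ 0.5241 -0.1256  0.1037] q [-0.235  0.411 -0.124  1.034 -0.     1.083] F [-1.69 -0.48  9.51] M [-0.103  0.518  0.24 ] w 0.0445 t 15.95
t 16.0 [ 0.5241 -0.1256  0.1037] yaw 104.49 q6 1.0827 F [-2.84 -0.38  8.14] M [-0.147  0.467  0.197] tau6 0.219
```

View pics/j5.png

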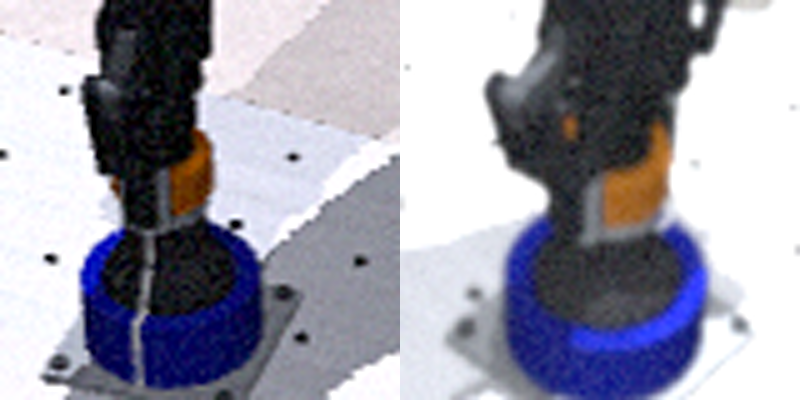

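The barrel's line hasn't turned: it's still at column ~140, meeting the nest's line. My collar estimate is 0.05 to 0.09 rad, so I'll add one more degree to centre it in the window, then settle.

send_rows --increments '[[[0,0,0,0,0,0.1],[0,0,0,0,0,0],[0,0,0,0,0,0],[0,0,0,0,0,0]]]'

```text
clock: 16.5
eef_pos: [0.524, -0.1256, 0.1037]
tool_rot: [0.619, 0.785, 0.0, 0.001]
ft_force: [-2.1, -0.3, 8.7]
grip_width: 0.0445
```

```bash
python3 st.py
```

```text
t 16.5 [ 0.524  -0.1256  0.1037] yaw 103.49 q6 1.1001 F [-2.14 -0.3   8.7 ] M [-0.191  0.479  0.289] tau6 0.231
```

send_rows --increments '[[[0,0,0,0,0,-0.1],[0,0,0,0,0,-0.15],[0,0,-0.02,0,0,0],[0,0,-0.02,0,0,0],[0,0,-0.02,0,0,0],[0,0,0,0,0,0]]]'

```text
clock: 17.25
eef_pos: [0.5239, -0.1257, 0.106]
tool_rot: [0.602, 0.798, 0.0, 0.001]
ft_force: [-1.0, -1.1, 6.6]
grip_width: 0.0443
```

```bash
python3 st.py
```

```text
t 17.25 [ 0.5239 -0.1257  0.106 ] yaw 105.95 q6 1.0571 F [-1.04 -1.14  6.6 ] M [-0.164  0.157  0.013] tau6 0.006
```

Torque is released. I'll ease off a little more, then open.

send_rows --increments '[[[0,0,-0.02,0,0,0],[0,0,-0.01,0,0,0],[0,0,0,0,0,0],[0,0,0,0,0,0]]]'

```text
clock: 17.75
eef_pos: [0.5235, -0.1255, 0.1069]
tool_rot: [0.602, 0.798, 0.0, 0.0]
ft_force: [0.5, -1.1, 3.0]
grip_width: 0.0444
```

send_rows --increments '[[[0,0,0,0,0,0],[0,0,0,0,0,0],[0,0,0,0,0,0],[0,0,0,0,0,0],[0,0,0,0,0,0],[0,0,0,0,0,0]]]' --grip 0

```text
clock: 18.5
eef_pos: [0.5232, -0.1253, 0.1068]
tool_rot: [0.602, 0.798, 0.0, -0.0]
ft_force: [0.4, 0.6, -0.0]
grip_width: 0.0855
```

send_rows --increments '[[[0,0,0,0,0,0],[0,0,-0.2,0,0,0],[0,0,-0.4,0,0,0],[0,0,-0.6,0,0,0],[0,0,-0.8,0,0,0],[0,0,-0.8,0,0,0]]]'

```text
clock: 19.25
eef_pos: [0.5231, -0.1253, 0.2488]
tool_rot: [0.602, 0.798, 0.0, 0.0]
ft_force: [-0.0, -0.5, -0.6]
grip_width: 0.0852
```

send_rows --increments '[[[-0.8,0,-0.4,0,0,0],[-0.8,0,0,0,0,0],[-0.4,0,0,0,0,0],[0,0,0,0,0,0],[0,0,0,0,0,0]]]'

```text
clock: 19.88
eef_pos: [0.5504, -0.2209, 0.2671]
tool_rot: [0.602, 0.798, 0.0, -0.0]
ft_force: [0.7, -0.3, 0.5]
grip_width: 0.0854
```

Run:
```python
from snap import *
c,o,T=snap('s6',(195,120,285,210),4.4,"scene");snap('d6',(225,180,315,270),4.4,"side")
a=cv2.imread("pics/s6.png");b=cv2.imread("pics/d6.png");cv2.imwrite("pics/j6.png",np.hstack([a,b]))
c,o,T=snap('w6')
P=cloud(c,T).reshape(-1,3);P=P[(c["z_map"].ravel()>0)&(abs(P[:,0]-.524)<.035)&(abs(P[:,1]+.125)<.035)]
for lo,hi in ((.155,.17),(.12,.14)):
    q=P[(P[:,2]>lo)&(P[:,2]<hi)]
    if len(q): print(len(q),np.median(q,0),(q.min(0)+q.max(0))/2,q.max(0)-q.min(0))
```

```text
[ 0.5504 -0.2209  0.2671] q [-0.382  0.423  0.335  1.483  0.     0.91 ] F [ 0.72 -0.34  0.52] M [-0.04   0.024 -0.016] w 0.0854 t 19.875
[ 0.5505 -0.2206  0.2671] q [-0.381  0.423  0.335  1.483  0.     0.91 ] F [-0.23 -0.13  0.07] M [ 0.036 -0.019  0.021] w 0.0855 t 19.925
[ 0.5505 -0.2205  0.2672] q [-0.381  0.423  0.335  1.483  0.     0.91 ] F [-0.1  -0.27 -0.36] M [-0.001 -0.021  0.018] w 0.0855 t 19.975
1336 [ 0.52355043 -0.12577278  0.15973375] [ 0.52361383 -0.12576769  0.15952456] [0.03020299 0.03031961 0.00840033]
1064 [ 0.52574602 -0.13207814  0.13019801] [ 0.52340095 -0.12585485  0.12951481] [0.046713   0.04701415 0.01896508]
```

View pics/j6.png

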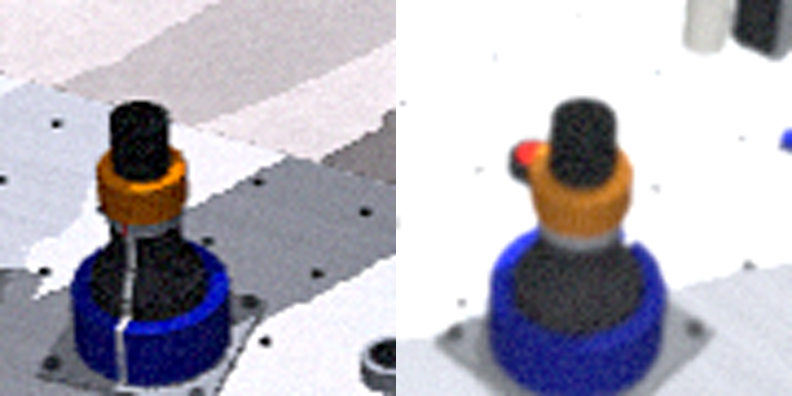

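View pics/w6.png

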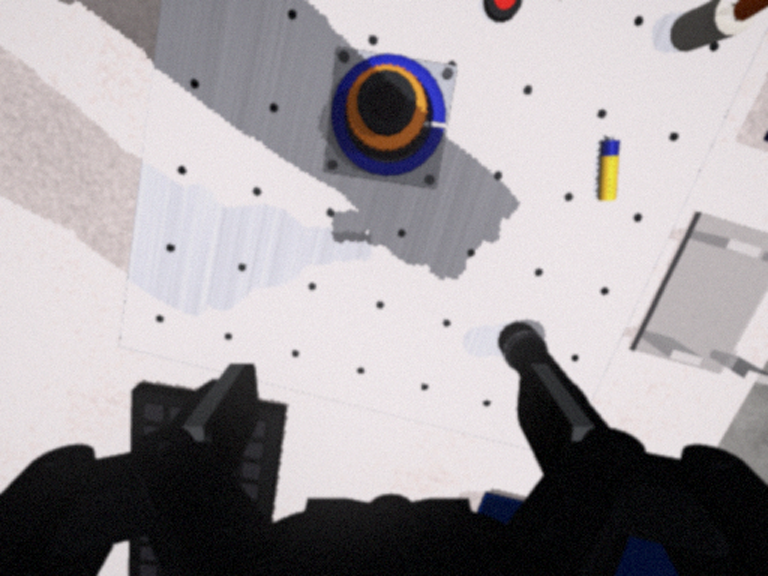

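The flashlight stands upright and centred (about 1.7 mm off the nest's axis), and the lines meet at crop (125,320). A red mark on the collar shows at (125,230), so I'll enlarge it as a check on the collar turn.

Run:
```python
from h import *
ims=[]
for n,b in (("s4",(208,160,240,190)),("s6",(208,160,240,190))):
    c=pickle.load(open(n+".pkl","rb"))[0]
    crop(c,*b,12,"pics/t.png");ims.append(cv2.imread("pics/t.png"))
c=pickle.load(open("w6.pkl","rb"))[0]; crop(c,265,60,300,100,9,"pics/t.png");ims.append(cv2.imread("pics/t.png"))
ims[2]=cv2.resize(ims[2],(int(ims[2].shape[1]*360/ims[2].shape[0]),360))
j=np.hstack(ims);cv2.imwrite("pics/j7.png",cv2.resize(j,None,fx=.7,fy=.7));print(j.shape)
```

```text
(360, 1083, 3)
```

View pics/j7.png

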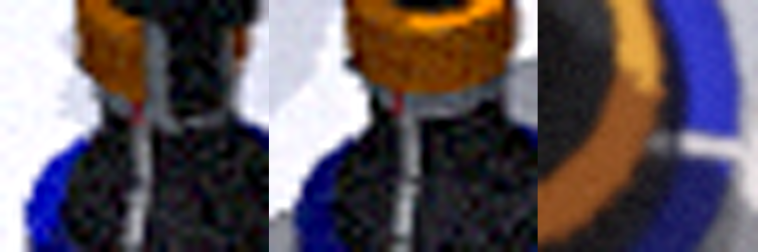

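The red collar mark moved left of the white line by about 0.5–1 native pixel (1–2 mm). That is the right direction and size for a locked collar, though a coarse check. Handing in.

```bash
python3 -c "
from workcell import *
print(job_done()); print(get_obs()['clock'])"
```

```text
the job is handed in; nothing more can be done
None
the job is handed in; nothing more can be done
```

The flashlight stands locked and lined up in the nest, released, and the job was handed in at about 20 s. No verdict is reported.

**What I did:** I gripped the flashlight by its orange ring, carried it over with a 30° turn and set it in the nest. I pressed about 9 N beyond its weight and turned the ring about 33° clockwise. The collar was taken up after about 24–27°, and I drew it on from there. Then I took the torque off with a 2.5° turn back, eased the push, opened and moved clear.

**Last checks:**
- **Position:** the flashlight is about 1.7 mm from the nest's axis and upright. Its white line meets the nest's, and its underside is about 19 mm above the nest's origin.
- **Pad:** the load stayed at about 13 N including the weight, well below bottoming.
- **Clearance:** nothing touches the robot. No bystander looked moved in the views I took, but I did not measure them again.
- **Collar angle:** this is only an estimate and was not measured directly. The two readings disagree somewhat:
  - Torque suggests 0.05–0.07 rad.
  - Ring travel since take-up suggests about 0.10 rad, at most about 0.13.
  - The shift of the red collar mark agrees, but only coarsely.

  All of these lie within the allowed 0.035–0.16 rad.

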